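# Cock the beam shutter and set the lens cap

### The job

Cock the beam shutter: swing the sprung lever at the side of its housing all the way to its stop, then let go so that it springs back. Next screw the knurled lens cap on top of the housing down, clockwise, until it bottoms out, then back it off a quarter turn so that the lens is not pinched. Finish while still gripping the cap there, and leave the loose parts around the mount where they are.

Things in the scene. Friction and masses are not known exactly. Their poses are not given: they have to be found in the camera images.
- mount: Fixed shutter and lens mount. Origin centred under it, on the table; z up. Base plate 130 x 100 x 10 mm (x, y, z), black housing 90 x 90 mm, its top 50 mm above the table; centred on that an upright dark collar, 39 mm diameter, its upper face 80 mm above the table: the shoulder on which the cap bottoms out. The mount's z axis is the cap's axis. Lever on its +y side.
- cap: Knurled aluminium lens cap, 44 mm diameter, 24 mm tall, on the thread above the collar; lens window and short radial index mark on top. Origin at the centre of its underside; z up, x towards the mark. Underside 80 mm above the table when bottomed out. Already caught by the thread: it only turns about its axis and stays where left (friction 0.06 N m). Housing top is 30 mm below it.
- cap_grip (a point): Centre of the cap, on its axis, 12 mm above its underside: the height to grip it.
- cap_turn (a joint): Turn of the cap in rad: 0 = bottomed out on the shoulder (hard stop); grows as the cap is unscrewed (counter-clockwise seen from above), starts between 1.9 and 3.3. Right-hand thread: clockwise seen from above screws it down. It moves 6 mm along its axis per full turn.
- lever_pin (a point): On the axis of the upright round black pin (12 mm diameter, top 66 mm above the table) at the free end of the sprung lever; this point is 56 mm above the table: where to push or pinch. The lever is a level steel arm, 12 mm wide, 5 mm thick, its top 35 mm above the table, turning about a vertical pivot; pin 60 mm from the pivot. x points from pivot to pin, z up.
- lever_pivot (a point): On the lever's pivot axis, 56 mm above the table; in the mount's frame at x 0, y 55 mm.
- post_lens: Bystander: small round lens in a black ring on a steel post with a round 48 mm foot, 81 mm tall, loose. Origin under its foot.
- fork_clamp: Bystander: flat steel fork clamp, 79 x 30 x 9 mm, loose. Origin at its underside.
- spare_ring: Bystander: dark flat retaining ring, 38 mm diameter, 8 mm high, loose. Origin at its underside.
- lever (a joint): Lever angle in rad: 0 = at rest (the arm then points 145 degrees counter-clockwise from the mount's +x axis); grows clockwise seen from above, the pin moving towards the mount's +x; hard stop at 1.05. The spring pulls it back to 0: pushing at the pin takes about 2 N at the start and 6 N at the stop.
Not all that is in view belongs to the job. Of the things like the mount, leave any that is blue, green or pink; of the rest the smaller one is meant.

How it is judged:
On the way, in this order (a step that is already met when the one before it is completed fails the run):
1. the lever is at its stop (value of joint lever above 0.96 rad), for 0.05 s.
2. the lever has been let go and has sprung back to rest (value of joint lever below 0.12 rad and distance between the grasp point and lever_pin above 0.035 m), for 0.1 s.
3. the cap is bottomed out (value of joint cap_turn below 0.08 rad), for 0.1 s.
At the end, for the whole second after the job is handed in: The cap, once bottomed out, stands still 1.57 rad (within 0.3) back from there, gripped by the fingers (over 3 N, grasp point within 25 mm of its centre); the lever, once swung to its stop, is back at rest (under 0.12 rad); the loose parts are within 20 mm of their start (value of joint cap_turn between 1.27 and 1.87 rad and contact force between the fingers and cap above 3 N and distance between the grasp point and cap_grip below 0.025 m and angular speed of cap below 0.1 rad/s and value of joint lever below 0.12 rad and distance of each of post_lens, fork_clamp, spare_ring from where it was at the start of the episode below 0.02 m); the arm keeps its last pose, push and grip.
It fails at once if a loose part beside the mount was knocked away or over (distance of any of post_lens, fork_clamp, spare_ring from where it was at the start of the episode above 0.03 m or angle between post_lens's own z axis and vertical above 0.5 rad).
It also fails if it takes over 72 s, if anything falls off the work surface, if the arm or the gripper's body presses on something with over 40 N, if the wrist force passes 120 N, or if a joint passes its speed limit or range.

### The arm

A 6-joint arm with a two-finger parallel gripper is mounted at the origin on the work surface. World frame = base frame: x ahead of the robot, y to its left, z up, the work surface at z = 0. Lengths are in m, angles in rad, forces in N, time in s.
With the tool pointing down it reaches from about 0.35 to 0.975 m from the base axis. Payload 4.9 kg.
Tool frame: the origin (TCP) lies at the very end of the fingers, on their centre line; the grasp point (between the pads) lies 19 mm behind it (manip.hold_point_z is the distance from the TCP to the grasp point, in m); z points along the fingers, y is the direction in which the jaws open and shut (so a half turn about z gives the same grasp; the last joint's range is limited). The gripper opens to 85 mm and grips with 20 to 120 N. Pads are 22 mm wide; open, the fingers measure 114 mm over their backs; the gripper's body (76 mm by 85 mm) begins 54 mm behind the grasp point. The pads swing forward as they close: fully open they stand 13 mm farther back than shut.
Start: joints at [1.042, 0.053, 1.613, -0, 1.476, -0.119], TCP at [0.249, 0.573, 0.231] pointing down, gripper open.
Joint ranges: [-3.01, 3.01], [-1.01, 2.22], [0.06, 2.58], [-1.02, 4.17], [0.09, 2.62], [-3.14, 3.14]. Speed limits (rad/s): [2.57, 2.57, 3.14, 3.14, 3.14, 3.14].

### API

Orientations are given as a unit quaternion [w, x, y, z].
In Python, from plant import monitor, grab_frame, camera_params, ticket, manip gives the robot as it stands.
- The arm moves only by the tool play_rows, never from a script. Its argument "commands" is a list of rows, each an object of numbers: "dx", "dy", "dz": the shift along the tool's x, y, z in cm; "rx", "ry", "rz": the turn, a rotation vector about the tool's x, y, z in rad; "claw": the closure, from 0 (fully open) to 1 (shut). In form: [{"dx": .., "dy": .., "dz": .., "rx": .., "ry": .., "rz": .., "claw": ..}, ...]. A call has 1 to 5 rows; each row is the pose to reach, as a shift and turn from the pose measured when the call began, along the tool's axes at that moment; what a row does not reach only later rows make up. A row lasts 1/10 s, in which the tool goes at most 50 mm and 8.59 degrees, less where a joint would pass 70% of its speed; a pose out of reach is approached as far as the arm can. A call with a gripper value outside its range is refused whole. The fingers move at their own pace and stop on an object; the grip force is fixed at half the most. Time passes only in rows, so rows that repeat a pose let the fingers close. It gives the time, the measured TCP pose, the force and the opening at its end, in the units of the state.
- monitor.state(): the state, without advancing time (a new reading comes with each control period).
- grab_frame(name): name is "scene" or "top" or "wrist"; returns the picture (480x640x3 uint8, blue, green, red); there is no depth.
- camera_params(name): a dict with "fx", "fy", "cx", "cy" (pixels), "k1" (the pictures are not rectified: a ray, as slopes to the right and down, at radius r is drawn at 1 + k1 r^2 times it, then the intrinsics apply), "rvec" (rotation vector, rad) and "tvec" (3), from world to camera coordinates, as OpenCV has them; the wrist camera has in their place "tool_from_camera" (4x4, takes a point from camera to tool coordinates, whose origin is the TCP and whose axes are the flange's). Camera axes: x right, y down, z forward; pixel columns grow to the right and rows downward; lengths in m; the calibration is good to about 2 mm. A picture is of the moment at which its call begins: read the wrist's pose just before it. camera_params takes no time and is no camera call.
- ticket.job_done(): hands the job in, once; it reports no verdict.
The state is a dict: "time": time; "joint_pos": joint angles; "joint_vel": joint speeds; "joint_efforts": joint torques, N m; "tool_pos": TCP position; "tool_rot": TCP orientation; "contact_force": force on the tool from outside, world axes, zero at the start; "ft_torque": the same for the moment, N m; "gripper_width": opening from 0.0 (shut) to 1.0 (fully open).
Only numpy, scipy, OpenCV 4.12 (cv2) and the standard library are available. Lean on these libraries where they do the work, as an engineer would, in place of code of your own. Each camera call takes 0.05 s, during which the arm holds its last target.

## Working session

There is one attempt and no reset: what is moved stays moved. The work goes in short steps, Python scripts to look and compute and a tool call to move; the robot and the scene stay as the last step left them, time stands still between calls to the robot, and variables do not carry over. Pictures are saved under pics/ and viewed, and the job is handed in when it is done.

Besides the shell and the picture viewer there is one more tool, called by a JSON object that holds its "method" and its "body". play_rows: Moves the arm, as the interface text tells. Its arguments: {"type":"object","properties":{"commands":{"type":"array"}},"required":["commands"]}

```bash
ls; mkdir -p pics
python3 - <<'E'
from plant import monitor, grab_frame, camera_params, ticket, manip
import cv2
print(monitor.state()); print(manip.hold_point_z)
for n in ["scene","top","wrist"]:
    print(n,camera_params(n)); cv2.imwrite(f"pics/{n}0.png",grab_frame(n))
E
```

```text
pics
{'time': 0.0, 'joint_pos': array([ 1.04196720e+00,  5.33702075e-02,  1.61429387e+00,  2.49901904e-05,
        1.47598406e+00, -1.19029189e-01]), 'joint_vel': array([-0.0001579 ,  0.00048248, -0.00036774, -0.00177556,  0.00144465,
        0.00050845]), 'joint_efforts': array([ 4.83161548e-04, -3.93696105e+01, -3.70167732e+01, -9.64650849e-05,
        7.44146149e-03,  9.93608865e-06]), 'tool_pos': array([0.24871214, 0.57270878, 0.23005481]), 'tool_rot': array([-3.38914296e-04,  2.03470286e-01,  9.79080582e-01, -9.70330894e-04]), 'contact_force': array([-0.00736132,  0.50272753, -1.04036555]), 'ft_torque': array([ 0.02019171, -0.009153  , -0.04268823]), 'gripper_width': 1.0021521042859631}
0.0187
scene {'fx': 567.5240678896806, 'fy': 567.5240678896806, 'cx': 322.3203444490644, 'cy': 244.5290476820278, 'k1': 0.056665759524446566, 'rvec': array([ 1.24210244,  2.12580007, -1.09566688]), 'tvec': array([ 0.25044227, -0.2189508 ,  1.43471595])}
top {'fx': 579.6536496482198, 'fy': 579.6536496482198, 'cx': 320.53608629546693, 'cy': 248.32896800896393, 'k1': -0.05983248649536633, 'rvec': array([ 2.20814711, -2.15252314,  0.04778251]), 'tvec': array([0.0104236 , 0.55559602, 1.08515986])}
wrist {'fx': 334.42770956765594, 'fy': 334.42770956765594, 'cx': 321.77085569630304, 'cy': 243.50820118391042, 'k1': 0.016630095614845842, 'tool_from_camera': array([[ 1.03431808e-03, -9.66144968e-01, -2.57997733e-01,
         6.39103836e-02],
       [ 9.99999417e-01,  9.19546230e-04,  5.65518571e-04,
         3.12891522e-04],
       [-3.09132079e-04, -2.57998167e-01,  9.66145357e-01,
        -1.41284244e-01],
       [ 0.00000000e+00,  0.00000000e+00,  0.00000000e+00,
         1.00000000e+00]])}
```

View pics/scene0.png

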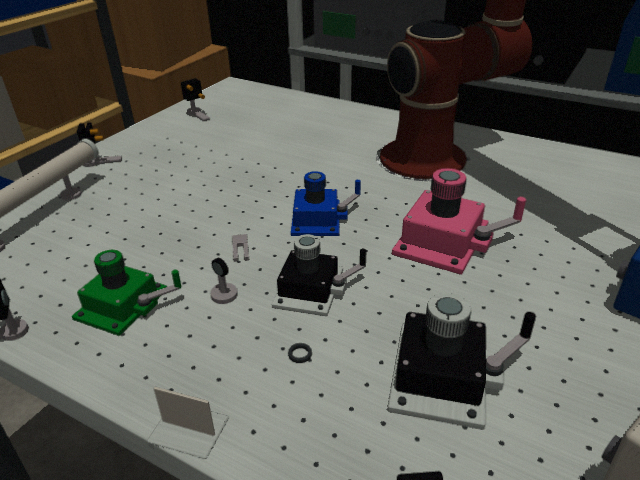

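View pics/top0.png

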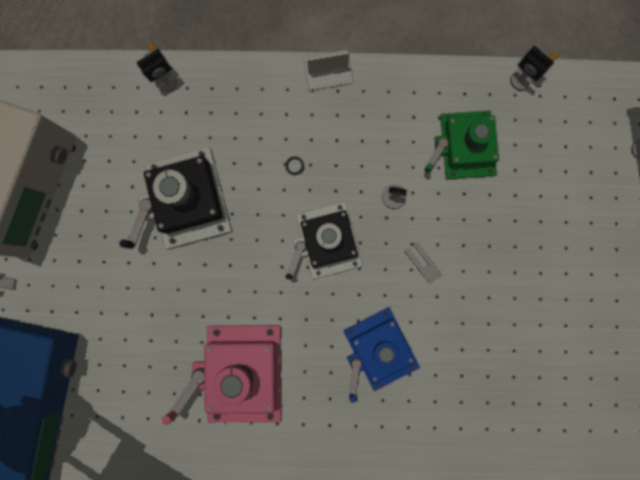

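View pics/wrist0.png

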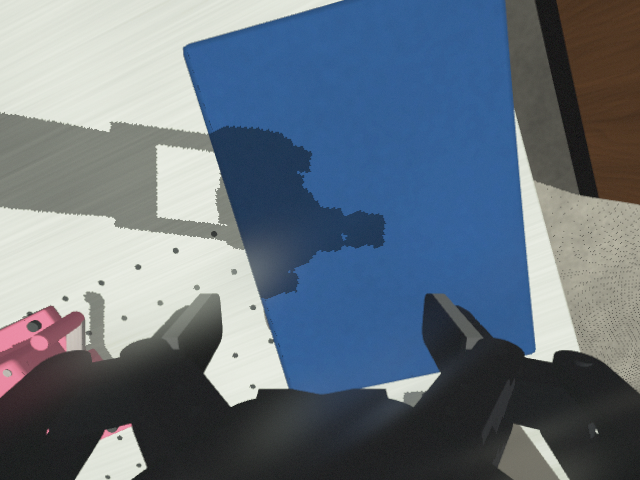

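The mount could be any of five things in the top view: the small black one at (329,238), the big black one at (180,190), pink (242,373), blue (382,350) or green (470,145). Blue, green and pink are excluded, so the smaller of the two black ones, at (329,238), is the one meant. Next I'll check it in a close crop and measure it.

```bash
cat > h.py <<'E'
import numpy as np, cv2
from plant import monitor, grab_frame, camera_params, ticket, manip
from scipy.spatial.transform import Rotation as R
def undist(c,uv):
    d=np.array([(uv[0]-c['cx'])/c['fx'],(uv[1]-c['cy'])/c['fy']]); s=d.copy()
    for _ in range(20): s=d/(1+c['k1']*(s@s))
    return np.array([s[0],s[1],1.])
def cam(n,st=None):
    c=camera_params(n)
    if 'rvec' in c:
        Rw=R.from_rotvec(c['rvec']).as_matrix(); return c,Rw.T,-Rw.T@c['tvec']
    T=np.eye(4);q=st['tool_rot'];T[:3,:3]=R.from_quat([q[1],q[2],q[3],q[0]]).as_matrix();T[:3,3]=st['tool_pos']
    M=T@c['tool_from_camera']; return c,M[:3,:3],M[:3,3]
def onplane(n,uv,z,st=None):
    c,A,o=cam(n,st); d=A@undist(c,uv); return o+d*(z-o[2])/d[2]
def proj(n,P,st=None):
    c,A,o=cam(n,st); p=A.T@(np.array(P)-o); s=p[:2]/p[2]; s=s*(1+c['k1']*(s@s)); return np.array([c['fx']*s[0]+c['cx'],c['fy']*s[1]+c['cy']])
def tool(st):
    q=st['tool_rot'];return R.from_quat([q[1],q[2],q[3],q[0]]).as_matrix(),st['tool_pos']
def grid(im,x0,y0,x1,y1,s):
    c=cv2.resize(im[y0:y1,x0:x1],None,fx=s,fy=s,interpolation=cv2.INTER_CUBIC)
    return c
E
python3 - <<'E'
from h import *
a=cv2.imread('pics/top0.png');b=cv2.imread('pics/scene0.png')
cv2.imwrite('pics/c1.png',np.hstack([grid(a,280,195,370,285,4.4),grid(b,270,225,370,325,3.96)]))
# housing dark mask
for n,uv,z in [('green',(470,145),.05),('small',(329,238),.05),('big',(180,190),.05)]: print(n,onplane('top',uv,z))
g=cv2.cvtColor(a,cv2.COLOR_BGR2GRAY)
m=(g<60).astype(np.uint8); m[:195]=0;m[285:]=0;m[:,:295]=0;m[:,365:]=0
m=cv2.morphologyEx(m,cv2.MORPH_OPEN,np.ones((5,5)))
cs,_=cv2.findContours(m,0,2)
for c in cs:
    if cv2.contourArea(c)>300:
        r=cv2.minAreaRect(c);print(r,[onplane('top',p,.05).round(4) for p in cv2.boxPoints(r)])
E
```

```text
green [ 0.75360175 -0.25040284  0.05      ]
small [0.57263201 0.00881693 0.05      ]
big [0.65604523 0.29014825 0.05      ]
((328.4706115722656, 239.3823699951172), (48.50712585449219, 48.264591217041016), 75.96376037597656) [array([0.6016, 0.0648, 0.05  ]), array([ 0.6254, -0.0214,  0.05  ]), array([ 0.5387, -0.0451,  0.05  ]), array([0.515 , 0.0407, 0.05  ])]
```

View pics/c1.png

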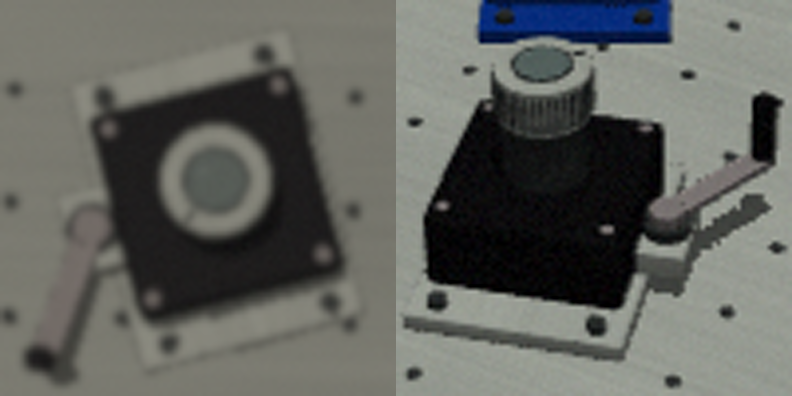

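The crop shows the small black mount with an 89.5 mm housing, which matches the 90 mm given. Its lever is to the left, with the pin at about (289,276), and the cap is on top. Now I'll get the frame, pin and cap positions.

Run:
```python
from h import *
a=cv2.imread('pics/top0.png')
C=np.array([onplane('top',p,.05) for p in cv2.boxPoints(((328.47,239.38),(48.5,48.26),75.96))]);print('housing c',C.mean(0))
c=C.mean(0); yaw=np.arctan2(.0862,-.0238)-np.pi/2; print('yaw',np.degrees(yaw))
Rm=R.from_euler('z',yaw).as_matrix()
def m2w(p): return np.array([c[0],c[1],0])+Rm@np.array(p)
piv=m2w([0,.055,.056]); 
pin=lambda th:m2w([.06*np.cos(th),.055+.06*np.sin(th),.066])
t=np.radians(145); P=pin(t); print('piv',piv,'pin pred',P,'end',pin(t-1.05)); print('proj',proj('top',P),proj('scene',P))
print('pin meas top',onplane('top',(289.2,275.8),.066),'scene',onplane('scene',(363.2,250.5),.066))
# cap: bright ring in top
g=cv2.cvtColor(a,cv2.COLOR_BGR2GRAY)
m=(g>95).astype(np.uint8)*255; k=np.zeros_like(m); cv2.circle(k,(329,236),17,255,-1); m&=k
cs,_=cv2.findContours(m,0,2); q=max(cs,key=cv2.contourArea); (u,v),r=cv2.minEnclosingCircle(q); e=cv2.fitEllipse(q);print(e,r)
print('cap',onplane('top',e[0],.1065))
for n,uv,z in [('ring',(294,165),.004),('post',(393,200),.0),('fork',(424,263),.005),('bluepin',(353,397),.05),('pinkcor',(282,327),.05)]: print(n,onplane('top',uv,z).round(3))
```

```text
housing c [0.57017553 0.00976228 0.05      ]
yaw 15.434940096204233
piv [0.55553761 0.06277861 0.056     ] pin pred [0.4990019  0.08287123 0.066     ] end [0.54483589 0.1218165  0.066     ]
proj [287.16604089 276.71097141] [363.10704782 249.22671198]
pin meas top [0.50075043 0.07922251 0.066     ] scene [0.50233791 0.08472137 0.066     ]
((328.52825927734375, 235.4310302734375), (23.406335830688477, 23.630809783935547), 108.4622802734375) 12.103818893432617
cap [0.57256295 0.00945009 0.1065    ]
ring [0.717 0.081 0.004]
post [ 0.654 -0.113  0.   ]
fork [ 0.533 -0.174  0.005]
bluepin [ 0.283 -0.042  0.05 ]
pinkcor [0.407 0.091 0.05 ]
```

```bash
cat >> h.py <<'E'
def goto(P,yaw_y=None):
    "shift (cm, tool axes) and rz to bring TCP to P, tool y heading yaw_y deg, pointing down"
    st=monitor.state();A,p=tool(st)
    d=A.T@(np.array(P)-p)*100
    out=[d.round(2)]
    cur=np.degrees(np.arctan2(A[1,1],A[0,1]))
    if yaw_y is not None:
        y=np.array([np.cos(np.radians(yaw_y)),np.sin(np.radians(yaw_y)),0]);z=np.array([0,0,-1.]);x=np.cross(y,z)
        B=np.column_stack([x,y,z]);out.append(R.from_matrix(A.T@B).as_rotvec().round(3))
    print('t',round(st['time'],2),'tcp',p.round(4),'yaw',cur.round(2),'w',round(float(st['gripper_width']),3),'F',st['contact_force'].round(1),'T',st['ft_torque'].round(2),'j6',st['joint_pos'][5].round(3),'->',*out)
E
python3 -c "
from h import *
goto([.5,.082,.2],70.4)"
```

```text
t 0.15 tcp [0.2488 0.5728 0.2303] yaw 66.52 w 1.001 F [0.6 0.3 0.1] T [0.01 0.01 0.02] j6 -0.119 -> [-42.6  -35.     3.08] [-0.002 -0.    -0.068]
```

{"method": "play_rows", "body": {"commands": [{"dx": -3.5, "dy": -3, "dz": 0, "rx": 0, "ry": 0, "rz": 0, "claw": 0}, {"dx": -7, "dy": -6, "dz": 0, "rx": 0, "ry": 0, "rz": 0, "claw": 0}, {"dx": -10.5, "dy": -9, "dz": 0, "rx": 0, "ry": 0, "rz": 0, "claw": 0}, {"dx": -14, "dy": -12, "dz": 0, "rx": 0, "ry": 0, "rz": 0, "claw": 0}, {"dx": -17.5, "dy": -15, "dz": 0, "rx": 0, "ry": 0, "rz": 0, "claw": 0}]}}

```text
time: 0.65
tool_pos: [0.3498, 0.3638, 0.2302]
tool_rot: [-0.0, 0.203, 0.979, -0.001]
contact_force: [0.3, 0.2, -0.1]
gripper_width: 1.004
```

```bash
python3 -c "
from h import *
goto([.5,.082,.2],70.4)"
```

```text
t 0.65 tcp [0.3498 0.3638 0.2302] yaw 66.56 w 1.004 F [ 0.3  0.2 -0.1] T [-0.02 -0.11 -0.06] j6 -0.504 -> [-25.   -19.87   3.05] [-0.002 -0.    -0.067]
```

{"method": "play_rows", "body": {"commands": [{"dx": -4, "dy": -3, "dz": 0, "rx": 0, "ry": 0, "rz": 0, "claw": 0}, {"dx": -8, "dy": -6, "dz": 0, "rx": 0, "ry": 0, "rz": 0, "claw": 0}, {"dx": -12, "dy": -9, "dz": 0.5, "rx": 0, "ry": 0, "rz": -0.02, "claw": 0}, {"dx": -16, "dy": -12, "dz": 1, "rx": 0, "ry": 0, "rz": -0.04, "claw": 0}, {"dx": -19, "dy": -15, "dz": 2, "rx": 0, "ry": 0, "rz": -0.06, "claw": 0}]}}

```text
time: 1.15
tool_pos: [0.4657, 0.1485, 0.211]
tool_rot: [0.001, 0.174, 0.985, -0.001]
contact_force: [0.8, 0.4, -0.3]
gripper_width: 0.999
```

```bash
python3 -c "
from h import *
goto([.5,.082,.17],70.4)"
```

```text
t 1.15 tcp [0.4657 0.1485 0.211 ] yaw 70.0 w 0.999 F [ 0.8  0.4 -0.3] T [-0.02  0.05 -0.02] j6 -1.064 -> [-5.49 -5.07  4.11] [-0.001  0.002 -0.007]
```

{"method": "play_rows", "body": {"commands": [{"dx": -2.7, "dy": -2.5, "dz": 2, "rx": 0, "ry": 0, "rz": 0, "claw": 0}, {"dx": -5.5, "dy": -5.1, "dz": 4, "rx": 0, "ry": 0, "rz": 0, "claw": 0}, {"dx": -5.5, "dy": -5.1, "dz": 4, "rx": 0, "ry": 0, "rz": 0, "claw": 0}, {"dx": -5.5, "dy": -5.1, "dz": 4, "rx": 0, "ry": 0, "rz": 0, "claw": 0}]}}

```text
time: 1.55
tool_pos: [0.4995, 0.0811, 0.1702]
tool_rot: [-0.0, 0.175, 0.985, -0.001]
contact_force: [-0.7, 0.3, 1.2]
gripper_width: 0.999
```

```bash
python3 -c "
from h import *
goto([.5,.082,.037],70.4)
st=monitor.state();im=grab_frame('wrist')
for P in [[.5,.082,.066],[.5726,.0095,.1065],[.5556,.0628,.035]]: print(proj('wrist',P,st))
cv2.imwrite('pics/w1.png',im)"
```

```text
t 1.55 tcp [0.4995 0.0811 0.1702] yaw 69.89 w 0.999 F [-0.7  0.3  1.2] T [ 0.05 -0.05 -0.02] j6 -1.205 -> [-0.02  0.12 13.32] [-0.001 -0.001 -0.009]
[322.81171035 241.6025619 ]
[262.04398604 382.60330961]
[323.83823995 296.58295372]
```

View pics/w1.png

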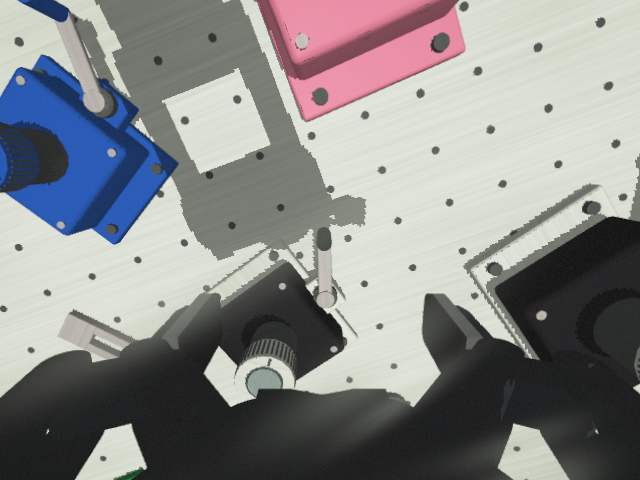

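```bash
python3 -c "
from h import *
im=cv2.imread('pics/w1.png');g=cv2.cvtColor(im,cv2.COLOR_BGR2GRAY)
st=monitor.state()
print(proj('wrist',[.5,.082,.036],st),onplane('wrist',(323,235),.066,st))
cv2.imwrite('pics/c2.png',grid(im,290,215,360,315,6))"
```

```text
[321.68795332 232.20335474] [0.49583977 0.08458713 0.066     ]
```

View pics/c2.png

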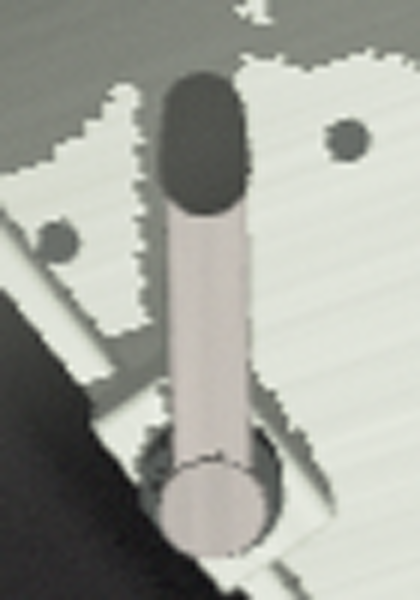

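```bash
python3 -c "
from h import *
st=monitor.state()
print(onplane('wrist',(324.2,244),.066,st),onplane('wrist',(325.3,298.5),.035,st))
goto([.5015,.082,.039],70.4)"
```

```text
[0.50278954 0.08304314 0.066     ] [0.55871549 0.06411201 0.035     ]
t 1.6 tcp [0.4998 0.0818 0.1711] yaw 69.97 w 1.003 F [0.4 0.4 0.1] T [ 0.05  0.01 -0.01] j6 -1.205 -> [-0.14  0.08 13.21] [-0.001  0.001 -0.007]
```

{"method": "play_rows", "body": {"commands": [{"dx": -0.1, "dy": 0.1, "dz": 4, "rx": 0, "ry": 0, "rz": 0, "claw": 0}, {"dx": -0.1, "dy": 0.1, "dz": 8, "rx": 0, "ry": 0, "rz": 0, "claw": 0}, {"dx": -0.1, "dy": 0.1, "dz": 12, "rx": 0, "ry": 0, "rz": 0, "claw": 0}, {"dx": -0.1, "dy": 0.1, "dz": 13, "rx": 0, "ry": 0, "rz": 0, "claw": 0}, {"dx": -0.1, "dy": 0.1, "dz": 13, "rx": 0, "ry": 0, "rz": 0, "claw": 0.5}]}}

```text
time: 2.1
tool_pos: [0.4999, 0.0832, 0.0402]
tool_rot: [-0.001, 0.173, 0.985, -0.001]
contact_force: [0.9, 0.2, -0.1]
gripper_width: 0.856
```

```bash
python3 -c "
from h import *
goto([.5015,.083,.039],70.4)
im=grab_frame('wrist');cv2.imwrite('pics/w2.png',im)"
```

```text
t 2.1 tcp [0.4999 0.0832 0.0402] yaw 70.07 w 0.856 F [ 0.9  0.2 -0.1] T [-0.01 -0.01 -0.01] j6 -1.204 -> [-0.15  0.03  0.12] [-0.002 -0.002 -0.006]
```

View pics/w2.png

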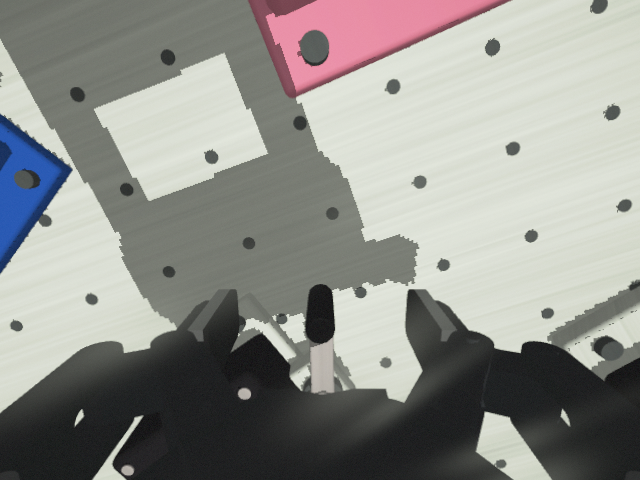

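The pin, at (320,312), sits between the pads. Closing.

{"method": "play_rows", "body": {"commands": [{"dx": 0, "dy": 0, "dz": 0, "claw": 1}, {"dx": 0, "dy": 0, "dz": 0, "claw": 1}, {"dx": 0, "dy": 0, "dz": 0, "claw": 1}, {"dx": 0, "dy": 0, "dz": 0, "claw": 1}]}}

```text
invalid input
```

```bash
python3 -c "
from h import *
goto([.5015,.083,.039],70.4)
A,p=tool(monitor.state()); piv=np.array([.557,.063,0])
r=p[:2]-piv[:2];print(r,np.hypot(*r),np.degrees(np.arctan2(r[1],r[0])))"
```

```text
t 2.15 tcp [0.5017 0.0831 0.0422] yaw 70.06 w 0.776 F [ 0.6 -0.5  0.4] T [-0.02  0.04  0.01] j6 -1.204 -> [ 0.02 -0.01  0.32] [-0.     0.002 -0.006]
[-0.05529488  0.02006527] 0.05882294022640452 160.05530262221097
```

{"method": "play_rows", "body": {"commands": [{"dx": 0, "dy": 0, "dz": 0, "rx": 0, "ry": 0, "rz": 0, "claw": 1}, {"dx": 0, "dy": 0, "dz": 0, "rx": 0, "ry": 0, "rz": 0, "claw": 1}, {"dx": 0, "dy": 0, "dz": 0, "rx": 0, "ry": 0, "rz": 0, "claw": 1}, {"dx": 0, "dy": 0, "dz": 0, "rx": 0, "ry": 0, "rz": 0, "claw": 1}, {"dx": 0, "dy": 0, "dz": 0, "rx": 0, "ry": 0, "rz": 0, "claw": 1}]}}

```text
time: 2.65
tool_pos: [0.5026, 0.0829, 0.0437]
tool_rot: [0.002, 0.173, 0.985, -0.0]
contact_force: [-1.5, -0.7, 5.4]
gripper_width: 0.115
```

```bash
python3 -c "
from h import *
goto([.5015,.083,.039],70.4)
"
```

```text
t 2.65 tcp [0.5026 0.0829 0.0437] yaw 70.05 w 0.115 F [-1.5 -0.7  5.4] T [-0.15  0.28  0.08] j6 -1.204 -> [ 0.11 -0.03  0.47] [-0.     0.004 -0.006]
```

{"method": "play_rows", "body": {"commands": [{"dx": 0, "dy": 0, "dz": 0, "rx": 0, "ry": 0, "rz": 0, "claw": 1}, {"dx": 0, "dy": 0, "dz": 0, "rx": 0, "ry": 0, "rz": 0, "claw": 1}]}}

```text
time: 2.85
tool_pos: [0.5026, 0.0827, 0.0439]
tool_rot: [0.002, 0.173, 0.985, -0.0]
contact_force: [-1.6, -1.0, 1.5]
gripper_width: 0.114
```

```bash
python3 -c "
from h import *
goto([.5015,.083,.039],70.4)
im=grab_frame('wrist');cv2.imwrite('pics/w3.png',im)"
```

```text
t 2.85 tcp [0.5026 0.0827 0.0439] yaw 70.06 w 0.114 F [-1.6 -1.   1.5] T [-0.15  0.21  0.06] j6 -1.204 -> [ 0.11 -0.01  0.49] [-0.     0.004 -0.006]
```

View pics/w3.png

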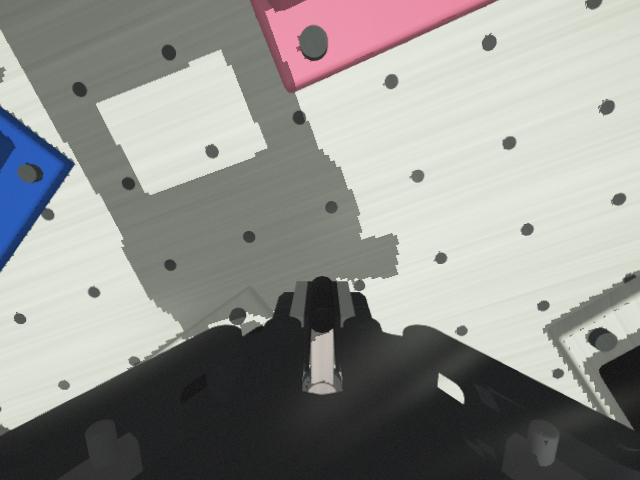

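{"method": "play_rows", "body": {"commands": [{"dx": -0.04, "dy": 0.72, "dz": 0, "rx": 0, "ry": 0, "rz": 0.12, "claw": 1}, {"dx": -0.17, "dy": 1.43, "dz": 0, "rx": 0, "ry": 0, "rz": 0.24, "claw": 1}, {"dx": -0.38, "dy": 2.11, "dz": 0, "rx": 0, "ry": 0, "rz": 0.36, "claw": 1}, {"dx": -0.68, "dy": 2.77, "dz": 0, "rx": 0, "ry": 0, "rz": 0.48, "claw": 1}, {"dx": -1.05, "dy": 3.39, "dz": 0, "rx": 0, "ry": 0, "rz": 0.6, "claw": 1}]}}

```text
time: 3.4
tool_pos: [0.5237, 0.1105, 0.0438]
tool_rot: [0.002, 0.459, 0.889, -0.001]
contact_force: [-3.0, -4.5, 2.1]
gripper_width: 0.108
```

```bash
python3 -c "
from h import *
goto([.5015,.083,.039],70.4)
A,p=tool(monitor.state()); piv=np.array([.557,.063,0])
r=p[:2]-piv[:2];print(r,np.hypot(*r),np.degrees(np.arctan2(r[1],r[0])), A.T@monitor.state()['contact_force'])"
```

```text
t 3.4 tcp [0.5237 0.1105 0.0438] yaw 35.41 w 0.108 F [-3.  -4.5  2.1] T [-0.73  0.38 -0.03] j6 -0.546 -> [-0.96 -3.4   0.49] [-0.002  0.003 -0.611]
[-0.03334841  0.04750008] 0.05803769400743651 125.07156966039514 [-1.89879778 -5.06422873 -2.10564021]
```

{"method": "play_rows", "body": {"commands": [{"dx": -0.04, "dy": 0.72, "dz": 0, "rx": 0, "ry": 0, "rz": 0.12, "claw": 1}, {"dx": -0.17, "dy": 1.43, "dz": 0, "rx": 0, "ry": 0, "rz": 0.24, "claw": 1}, {"dx": -0.38, "dy": 2.11, "dz": 0, "rx": 0, "ry": 0, "rz": 0.36, "claw": 1}, {"dx": -0.52, "dy": 2.45, "dz": 0, "rx": 0, "ry": 0, "rz": 0.42, "claw": 1}, {"dx": -0.56, "dy": 2.56, "dz": 0, "rx": 0, "ry": 0, "rz": 0.44, "claw": 1}]}}

```text
time: 3.9
tool_pos: [0.5467, 0.1204, 0.0437]
tool_rot: [0.001, 0.642, 0.767, -0.003]
contact_force: [-6.8, -3.3, 7.2]
gripper_width: 0.113
```

```bash
python3 -c "
from h import *
goto([.5015,.083,.039],70.4)
A,p=tool(monitor.state()); piv=np.array([.557,.063,0])
r=p[:2]-piv[:2];print(r,np.hypot(*r),np.degrees(np.arctan2(r[1],r[0])), A.T@monitor.state()['contact_force'])"
```

```text
t 3.9 tcp [0.5467 0.1204 0.0437] yaw 10.16 w 0.113 F [-6.8 -3.3  7.2] T [-0.48  1.18  0.16] j6 -0.089 -> [-2.88 -5.1   0.5 ] [-0.005  0.002 -1.051]
[-0.01034774  0.05736543] 0.05829123429733996 100.22521700634702 [-2.06387193 -7.33163017 -7.16324591]
```

{"method": "play_rows", "body": {"commands": [{"dx": 0, "dy": 0.15, "dz": 0, "rx": 0, "ry": 0, "rz": 0.03, "claw": 1}, {"dx": 0, "dy": 0.3, "dz": 0, "rx": 0, "ry": 0, "rz": 0.05, "claw": 1}, {"dx": 0, "dy": 0.3, "dz": 0, "rx": 0, "ry": 0, "rz": 0.05, "claw": 1}]}}

```text
time: 4.2
tool_pos: [0.5468, 0.1204, 0.0436]
tool_rot: [-0.002, 0.66, 0.751, -0.006]
contact_force: [-12.8, -3.0, 11.1]
gripper_width: 0.116
```

```bash
python3 -c "
from h import *
goto([.5015,.083,.039],70.4)
A,p=tool(monitor.state()); piv=np.array([.557,.063,0])
r=p[:2]-piv[:2];print(r,np.hypot(*r),np.degrees(np.arctan2(r[1],r[0])), A.T@monitor.state()['contact_force'])
im=grab_frame('top');cv2.imwrite('pics/t3.png',grid(im,260,170,380,310,4))"
```

```text
t 4.2 tcp [0.5468 0.1204 0.0436] yaw 7.38 w 0.116 F [-12.8  -3.   11.1] T [-0.49  1.81  0.29] j6 -0.04 -> [-3.12 -4.97  0.53] [-0.013 -0.002 -1.1  ]
[-0.01018086  0.0573704 ] 0.05826673418739697 100.06286329595896 [ -1.35336482 -13.24040437 -10.95148599]
```

View pics/t3.png

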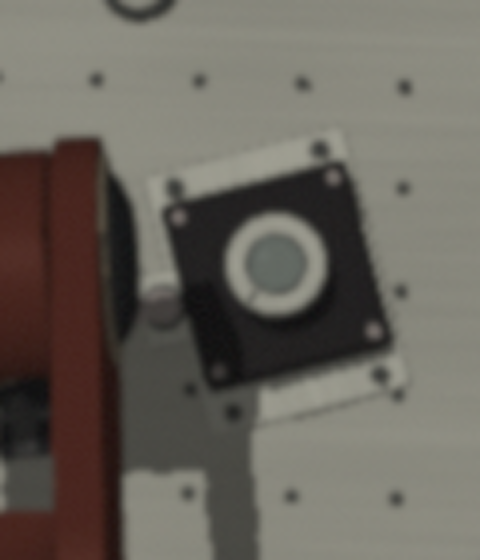

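The TCP stopped moving while the push rose from 7 to 13 N, so the lever is on its stop. Now release and lift.

{"method": "play_rows", "body": {"commands": [{"dx": 0, "dy": 0, "dz": 0, "rx": 0, "ry": 0, "rz": 0, "claw": 0}, {"dx": 0, "dy": 0, "dz": 0, "rx": 0, "ry": 0, "rz": 0, "claw": 0}, {"dx": 0, "dy": 0, "dz": 0, "rx": 0, "ry": 0, "rz": 0, "claw": 0}, {"dx": 0, "dy": 0, "dz": 0, "rx": 0, "ry": 0, "rz": 0, "claw": 0}, {"dx": 0, "dy": 0, "dz": 0, "rx": 0, "ry": 0, "rz": 0, "claw": 0}]}}

```text
time: 4.75
tool_pos: [0.5465, 0.1204, 0.0432]
tool_rot: [-0.002, 0.66, 0.751, -0.006]
contact_force: [-3.0, -0.4, -1.9]
gripper_width: 0.945
```

{"method": "play_rows", "body": {"commands": [{"dx": 0, "dy": 0, "dz": -1, "rx": 0, "ry": 0, "rz": 0, "claw": 0}, {"dx": 0, "dy": 0, "dz": -3, "rx": 0, "ry": 0, "rz": 0, "claw": 0}, {"dx": 0, "dy": 0, "dz": -6, "rx": 0, "ry": 0, "rz": 0, "claw": 0}, {"dx": 0, "dy": 0, "dz": -10, "rx": 0, "ry": 0, "rz": 0, "claw": 0}, {"dx": 0, "dy": 0, "dz": -13, "rx": 0, "ry": 0, "rz": 0, "claw": 0}]}}

```text
time: 5.25
tool_pos: [0.55, 0.1218, 0.1779]
tool_rot: [-0.0, 0.66, 0.751, -0.003]
contact_force: [0.6, 0.1, 0.7]
gripper_width: 1.0
```

```bash
python3 -c "
from h import *
goto([.572,.0095,.2],95)
im=grab_frame('scene');cv2.imwrite('pics/s4.png',im)
im=grab_frame('wrist');cv2.imwrite('pics/w4.png',im)"
```

```text
t 5.25 tcp [0.55   0.1218 0.1779] yaw 7.4 w 1.0 F [0.6 0.1 0.7] T [-0.01 -0.01  0.03] j6 -0.04 -> [-11.43   0.72  -2.17] [-0.007 -0.    -1.529]
```

View pics/s4.png

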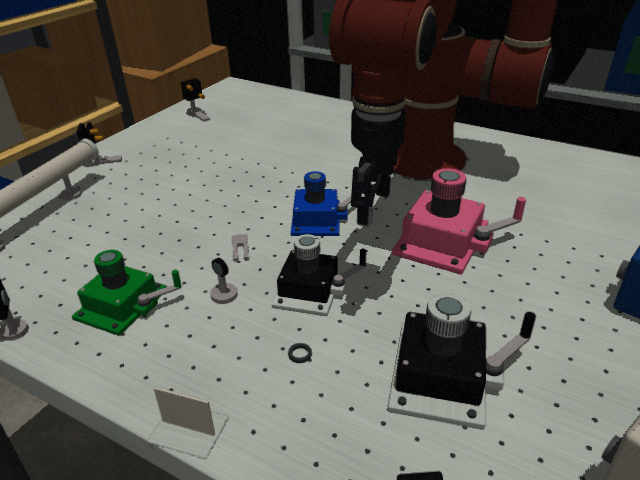

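View pics/w4.png

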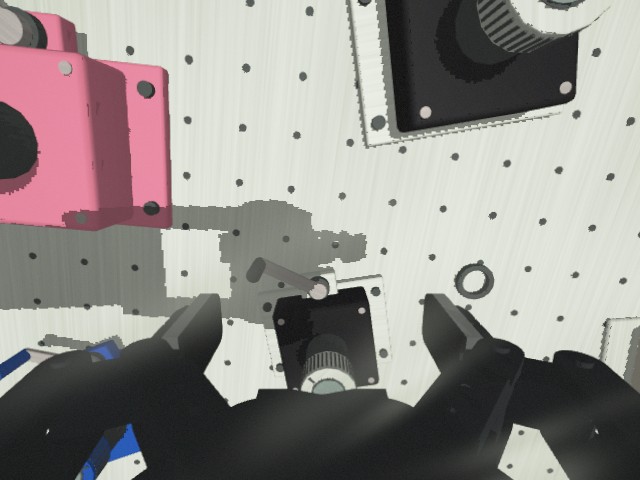

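The lever is back at rest (scene pin at (363,257)), and the post lens, fork and ring are where they were. Next, over to the cap.

{"method": "play_rows", "body": {"commands": [{"dx": -3, "dy": 0.2, "dz": -1, "rx": 0, "ry": 0, "rz": -0.14, "claw": 0}, {"dx": -6, "dy": 0.4, "dz": -2, "rx": 0, "ry": 0, "rz": -0.28, "claw": 0}, {"dx": -9, "dy": 0.6, "dz": -2.2, "rx": 0, "ry": 0, "rz": -0.42, "claw": 0}, {"dx": -11.4, "dy": 0.7, "dz": -2.2, "rx": 0, "ry": 0, "rz": -0.56, "claw": 0}, {"dx": -11.4, "dy": 0.7, "dz": -2.2, "rx": 0, "ry": 0, "rz": -0.7, "claw": 0}]}}

```text
time: 5.85
tool_pos: [0.5755, 0.0075, 0.2052]
tool_rot: [0.004, 0.361, 0.932, -0.001]
contact_force: [0.0, 0.1, 0.8]
gripper_width: 0.998
```

{"method": "play_rows", "body": {"commands": [{"dx": 0, "dy": 0, "dz": 0, "rx": 0, "ry": 0, "rz": -0.14, "claw": 0}, {"dx": 0, "dy": 0, "dz": 0, "rx": 0, "ry": 0, "rz": -0.28, "claw": 0}, {"dx": 0, "dy": 0, "dz": 0, "rx": 0, "ry": 0, "rz": -0.42, "claw": 0}, {"dx": 0, "dy": 0, "dz": 0, "rx": 0, "ry": 0, "rz": -0.56, "claw": 0}, {"dx": 0, "dy": 0, "dz": 0, "rx": 0, "ry": 0, "rz": -0.7, "claw": 0}]}}

```text
time: 6.35
tool_pos: [0.5762, 0.0077, 0.2058]
tool_rot: [0.005, 0.017, 1.0, -0.002]
contact_force: [0.1, 0.7, 0.3]
gripper_width: 0.998
```

{"method": "play_rows", "body": {"commands": [{"dx": 0, "dy": 0, "dz": 0, "rx": 0, "ry": 0, "rz": -0.13, "claw": 0}, {"dx": 0, "dy": 0, "dz": 0, "rx": 0, "ry": 0, "rz": -0.13, "claw": 0}, {"dx": 0, "dy": 0, "dz": 0, "rx": 0, "ry": 0, "rz": -0.13, "claw": 0}]}}

```text
time: 6.65
tool_pos: [0.5766, 0.0078, 0.2061]
tool_rot: [0.005, -0.047, 0.999, -0.002]
contact_force: [0.0, -0.5, 0.2]
gripper_width: 1.0
```

```bash
python3 -c "
from h import *
goto([.572,.0095,.0757],95)
st=monitor.state();print(proj('wrist',[.572,.0095,.1065],st))
im=grab_frame('wrist');cv2.imwrite('pics/w5.png',im)
im=grab_frame('top');cv2.imwrite('pics/t5.png',grid(im,270,170,390,310,4))"
```

```text
t 6.65 tcp [0.5766 0.0078 0.2061] yaw 95.39 w 1.0 F [ 0.  -0.5  0.2] T [-0.01  0.   -0.01] j6 -1.778 -> [ 0.57  0.28 13.04] [-0.005  0.01   0.007]
[325.57833997 235.92118401]
```

View pics/w5.png

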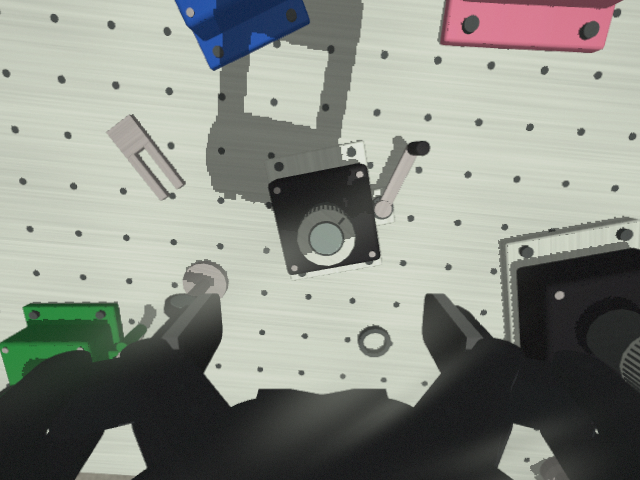

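```bash
python3 -c "
from h import *
st=monitor.state()
im=cv2.imread('pics/w5.png');h=cv2.cvtColor(im,cv2.COLOR_BGR2HSV)
m=(((h[...,0]>60)&(h[...,0]<110)&(h[...,1]>20)).astype(np.uint8)*255); k=np.zeros_like(m);cv2.circle(k,(326,238),22,255,-1);m&=k
cs,_=cv2.findContours(m,0,2);q=max(cs,key=cv2.contourArea);e=cv2.fitEllipse(q);print(e)
c=onplane('wrist',e[0],.1065,st);print(c)
mk=onplane('wrist',(343.5,218.5),.1065,st);d=mk-c;print('mark dir',np.degrees(np.arctan2(d[1],d[0])),np.hypot(*d[:2]))
goto([c[0],c[1],.0757],95)
cv2.imwrite('pics/c5.png',grid(im,280,190,370,280,6))"
```

```text
((325.9322509765625, 238.24684143066406), (26.068017959594727, 27.118600845336914), 50.066856384277344)
[0.57344575 0.00986425 0.1065    ]
mark dir 144.91029064181305 0.01962217318971441
t 6.75 tcp [0.5764 0.0078 0.2059] yaw 95.44 w 0.997 F [ 0.1 -0.2  0.5] T [-0.03  0.04 -0.06] j6 -1.779 -> [ 0.4   0.31 13.02] [-0.005  0.009  0.008]
```

View pics/c5.png

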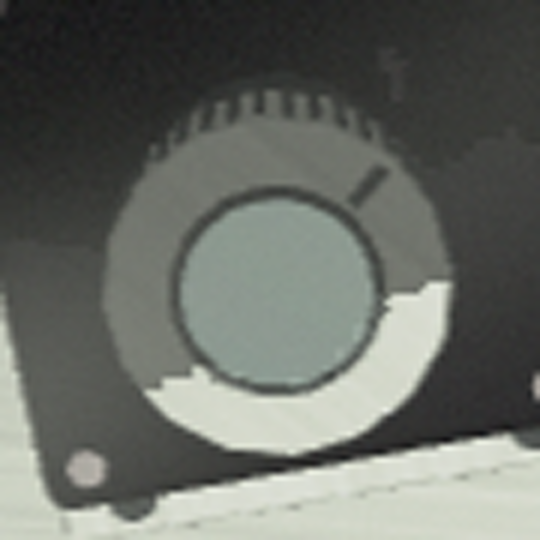

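View pics/t5.png

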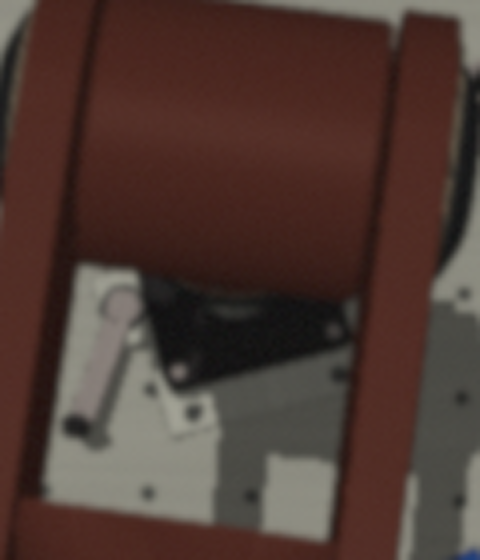

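{"method": "play_rows", "body": {"commands": [{"dx": 0.4, "dy": 0.3, "dz": 3, "rx": 0, "ry": 0.01, "rz": 0, "claw": 0}, {"dx": 0.4, "dy": 0.3, "dz": 7, "rx": 0, "ry": 0.01, "rz": 0, "claw": 0}, {"dx": 0.4, "dy": 0.3, "dz": 10.5, "rx": 0, "ry": 0.01, "rz": 0, "claw": 0}, {"dx": 0.4, "dy": 0.3, "dz": 13, "rx": 0, "ry": 0.01, "rz": 0, "claw": 0}, {"dx": 0.4, "dy": 0.3, "dz": 13, "rx": 0, "ry": 0.01, "rz": 0, "claw": 0}]}}

```text
time: 7.25
tool_pos: [0.5699, 0.0102, 0.0712]
tool_rot: [-0.005, -0.047, 0.999, -0.002]
contact_force: [-0.2, 0.3, -0.6]
gripper_width: 0.998
```

```bash
python3 -c "
from h import *
goto([.573,.0097,.0757],95)
im=grab_frame('wrist');cv2.imwrite('pics/w6.png',im)"
```

```text
t 7.25 tcp [0.5699 0.0102 0.0712] yaw 95.37 w 0.998 F [-0.2  0.3 -0.6] T [ 0.   -0.02  0.01] j6 -1.773 -> [-0.3  -0.08 -0.46] [-0.003 -0.009  0.006]
```

View pics/w6.png

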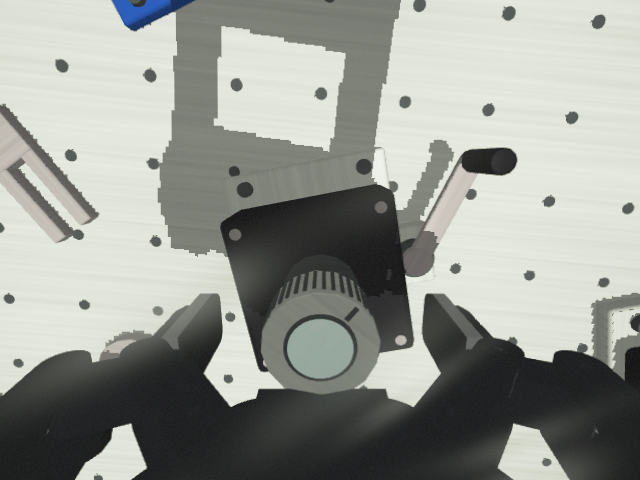

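{"method": "play_rows", "body": {"commands": [{"dx": -0.3, "dy": 0, "dz": -0.4, "rx": 0, "ry": 0, "rz": 0, "claw": 0}, {"dx": -0.3, "dy": 0, "dz": -0.4, "rx": 0, "ry": 0, "rz": 0, "claw": 1}, {"dx": -0.3, "dy": 0, "dz": -0.4, "rx": 0, "ry": 0, "rz": 0, "claw": 1}, {"dx": -0.3, "dy": 0, "dz": -0.4, "rx": 0, "ry": 0, "rz": 0, "claw": 1}, {"dx": -0.3, "dy": 0, "dz": -0.4, "rx": 0, "ry": 0, "rz": 0, "claw": 1}]}}

```text
time: 7.8
tool_pos: [0.5758, 0.0101, 0.0797]
tool_rot: [-0.001, -0.047, 0.999, -0.003]
contact_force: [-1.4, -0.1, 4.9]
gripper_width: 0.492
```

{"method": "play_rows", "body": {"commands": [{"dx": 0, "dy": 0, "dz": 0, "rx": 0, "ry": 0, "rz": 0, "claw": 1}, {"dx": 0, "dy": 0, "dz": 0, "rx": 0, "ry": 0, "rz": 0, "claw": 1}, {"dx": 0, "dy": 0, "dz": 0, "rx": 0, "ry": 0, "rz": 0, "claw": 1}]}}

```text
time: 8.1
tool_pos: [0.5758, 0.0101, 0.0798]
tool_rot: [-0.001, -0.047, 0.999, -0.003]
contact_force: [-0.4, 0.1, 2.5]
gripper_width: 0.498
```

```bash
python3 -c "
from h import *
goto([.573,.0097,.0757],95)
im=grab_frame('wrist');cv2.imwrite('pics/w7.png',im)"
```

```text
t 8.1 tcp [0.5758 0.0101 0.0798] yaw 95.39 w 0.498 F [-0.4  0.1  2.5] T [ 0.01  0.13 -0.01] j6 -1.772 -> [ 0.28 -0.01  0.41] [-0.005 -0.003  0.007]
```

View pics/w7.png

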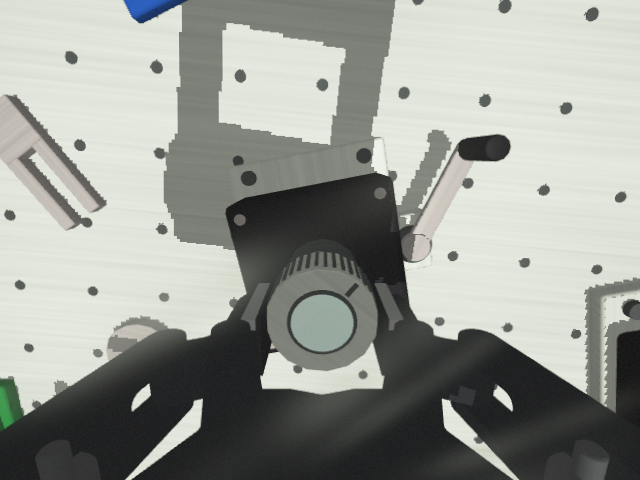

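```bash
python3 -c "
from h import *
st=monitor.state()
im=cv2.imread('pics/w7.png');h=cv2.cvtColor(im,cv2.COLOR_BGR2HSV)
m=(((h[...,0]>60)&(h[...,0]<110)&(h[...,1]>20)).astype(np.uint8)*255); k=np.zeros_like(m);cv2.circle(k,(322,322),40,255,-1);m&=k
cs,_=cv2.findContours(m,0,2);q=max(cs,key=cv2.contourArea);e=cv2.fitEllipse(q);print(e)
c=onplane('wrist',e[0],.1065,st);print(c)
goto([c[0],c[1],.0757],95)
"
```

```text
((321.80084228515625, 322.80621337890625), (57.51346206665039, 63.11848068237305), 87.62564086914062)
[0.57356747 0.00975475 0.1065    ]
t 8.15 tcp [0.5758 0.0101 0.0797] yaw 95.38 w 0.494 F [-1.1  0.2  2.5] T [-0.04  0.16 -0.02] j6 -1.772 -> [ 0.22 -0.01  0.4 ] [-0.005 -0.003  0.007]
```

The cap centre measures (0.5735, 0.0098), so the tool is about 2 mm off axis. I'll open a little, centre on it and grip again.

{"method": "play_rows", "body": {"commands": [{"dx": 0, "dy": 0, "dz": 0, "rx": 0, "ry": 0, "rz": 0, "claw": 0.2}, {"dx": 0, "dy": 0, "dz": 0, "rx": 0, "ry": 0, "rz": 0, "claw": 0.2}, {"dx": 0.22, "dy": 0, "dz": 0.3, "rx": 0, "ry": 0, "rz": 0, "claw": 0.2}, {"dx": 0.22, "dy": 0, "dz": 0.3, "rx": 0, "ry": 0, "rz": 0, "claw": 0.2}, {"dx": 0.22, "dy": 0, "dz": 0.3, "rx": 0, "ry": 0, "rz": 0, "claw": 0.2}]}}

```text
time: 8.65
tool_pos: [0.5733, 0.0099, 0.0764]
tool_rot: [-0.002, -0.047, 0.999, -0.002]
contact_force: [0.0, -0.1, 0.8]
gripper_width: 0.801
```

{"method": "play_rows", "body": {"commands": [{"dx": 0, "dy": 0, "dz": 0, "rx": 0, "ry": 0, "rz": 0, "claw": 1}, {"dx": 0, "dy": 0, "dz": 0, "rx": 0, "ry": 0, "rz": 0, "claw": 1}, {"dx": 0, "dy": 0, "dz": 0, "rx": 0, "ry": 0, "rz": 0, "claw": 1}, {"dx": 0, "dy": 0, "dz": 0, "rx": 0, "ry": 0, "rz": 0, "claw": 1}, {"dx": 0, "dy": 0, "dz": 0, "rx": 0, "ry": 0, "rz": 0, "claw": 1}]}}

```text
time: 9.15
tool_pos: [0.5733, 0.0099, 0.0767]
tool_rot: [-0.002, -0.047, 0.999, -0.003]
contact_force: [-2.3, 0.5, 3.6]
gripper_width: 0.495
```

```bash
python3 -c "
from h import *
goto([.5735,.0098,.0757],95)"
```

```text
t 9.15 tcp [0.5733 0.0099 0.0767] yaw 95.38 w 0.495 F [-2.3  0.5  3.6] T [-0.07  0.28 -0.01] j6 -1.773 -> [-0.02 -0.01  0.1 ] [-0.005 -0.003  0.007]
```

{"method": "play_rows", "body": {"commands": [{"dx": 0, "dy": 0, "dz": 0.01, "rx": 0, "ry": 0, "rz": 0.14, "claw": 1}, {"dx": 0, "dy": 0, "dz": 0.03, "rx": 0, "ry": 0, "rz": 0.28, "claw": 1}, {"dx": 0, "dy": 0, "dz": 0.04, "rx": 0, "ry": 0, "rz": 0.42, "claw": 1}, {"dx": 0, "dy": 0, "dz": 0.05, "rx": 0, "ry": 0, "rz": 0.56, "claw": 1}, {"dx": 0, "dy": 0, "dz": 0.07, "rx": 0, "ry": 0, "rz": 0.7, "claw": 1}]}}

```text
time: 9.65
tool_pos: [0.5732, 0.0096, 0.076]
tool_rot: [-0.001, 0.301, 0.954, -0.003]
contact_force: [-1.0, -1.5, 2.0]
gripper_width: 0.497
```

```bash
python3 -c "
from h import *
goto([.5735,.0098,.0757],95)
im=grab_frame('wrist');cv2.imwrite('pics/w8.png',im)"
```

```text
t 9.65 tcp [0.5732 0.0096 0.076 ] yaw 54.96 w 0.497 F [-1.  -1.5  2. ] T [-0.17  0.27  0.11] j6 -1.067 -> [-0.01  0.03  0.03] [-0.006 -0.002 -0.699]
```

View pics/w8.png

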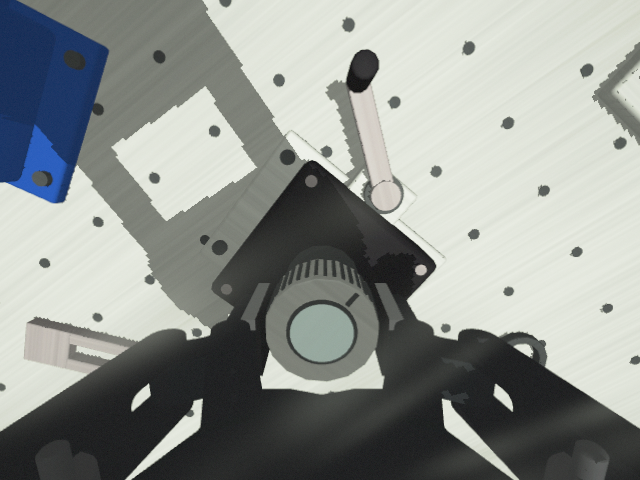

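The mark hasn't shifted relative to the jaws (352,298), so the cap is turning with them.

{"method": "play_rows", "body": {"commands": [{"dx": 0, "dy": 0, "dz": 0.01, "rx": 0, "ry": 0, "rz": 0.14, "claw": 1}, {"dx": 0, "dy": 0, "dz": 0.03, "rx": 0, "ry": 0, "rz": 0.28, "claw": 1}, {"dx": 0, "dy": 0, "dz": 0.04, "rx": 0, "ry": 0, "rz": 0.42, "claw": 1}, {"dx": 0, "dy": 0, "dz": 0.05, "rx": 0, "ry": 0, "rz": 0.56, "claw": 1}, {"dx": 0, "dy": 0, "dz": 0.07, "rx": 0, "ry": 0, "rz": 0.7, "claw": 1}]}}

```text
time: 10.2
tool_pos: [0.573, 0.0095, 0.0753]
tool_rot: [0.0, 0.612, 0.791, -0.004]
contact_force: [-2.3, -0.6, 4.0]
gripper_width: 0.498
```

{"method": "play_rows", "body": {"commands": [{"dx": 0, "dy": 0, "dz": 0.01, "rx": 0, "ry": 0, "rz": 0.14, "claw": 1}, {"dx": 0, "dy": 0, "dz": 0.03, "rx": 0, "ry": 0, "rz": 0.28, "claw": 1}, {"dx": 0, "dy": 0, "dz": 0.04, "rx": 0, "ry": 0, "rz": 0.42, "claw": 1}, {"dx": 0, "dy": 0, "dz": 0.05, "rx": 0, "ry": 0, "rz": 0.56, "claw": 1}, {"dx": 0, "dy": 0, "dz": 0.05, "rx": 0, "ry": 0, "rz": 0.6, "claw": 1}]}}

```text
time: 10.7
tool_pos: [0.5727, 0.0095, 0.0748]
tool_rot: [0.001, 0.819, 0.574, -0.004]
contact_force: [-1.9, -0.8, 0.4]
gripper_width: 0.495
```

```bash
python3 -c "
from h import *
goto([.5735,.0098,.0757],95)"
```

```text
t 10.7 tcp [0.5727 0.0095 0.0748] yaw -19.94 w 0.495 F [-1.9 -0.8  0.4] T [0.   0.36 0.1 ] j6 0.24 -> [ 0.05  0.06 -0.09] [-8.000e-03  2.000e-03 -2.006e+00]
```

Turned 2.01 rad so far. Now smaller steps, watching the torque.

{"method": "play_rows", "body": {"commands": [{"dx": 0, "dy": 0, "dz": 0.01, "rx": 0, "ry": 0, "rz": 0.06, "claw": 1}, {"dx": 0, "dy": 0, "dz": 0.01, "rx": 0, "ry": 0, "rz": 0.12, "claw": 1}, {"dx": 0, "dy": 0, "dz": 0.02, "rx": 0, "ry": 0, "rz": 0.18, "claw": 1}, {"dx": 0, "dy": 0, "dz": 0.02, "rx": 0, "ry": 0, "rz": 0.24, "claw": 1}]}}

```text
time: 11.1
tool_pos: [0.5726, 0.0096, 0.0746]
tool_rot: [0.001, 0.882, 0.472, -0.003]
contact_force: [-1.8, -0.6, 1.7]
gripper_width: 0.497
```

```bash
python3 -c "
from h import *
goto([.5735,.0098,.0757],95)"
```

```text
t 11.1 tcp [0.5726 0.0096 0.0746] yaw -33.68 w 0.497 F [-1.8 -0.6  1.7] T [0.09 0.32 0.09] j6 0.48 -> [ 0.06  0.06 -0.11] [-0.009  0.003 -2.246]
```

{"method": "play_rows", "body": {"commands": [{"dx": 0, "dy": 0, "dz": 0, "rx": 0, "ry": 0, "rz": 0.04, "claw": 1}, {"dx": 0, "dy": 0, "dz": 0, "rx": 0, "ry": 0, "rz": 0.08, "claw": 1}]}}

```text
time: 11.3
tool_pos: [0.5726, 0.0096, 0.0745]
tool_rot: [0.002, 0.899, 0.438, -0.004]
contact_force: [-1.1, -0.6, 1.9]
gripper_width: 0.499
```

```bash
python3 -c "
from h import *
goto([.5735,.0098,.0757],95)
im=grab_frame('wrist');cv2.imwrite('pics/w9.png',im)"
```

```text
t 11.3 tcp [0.5726 0.0096 0.0745] yaw -38.04 w 0.499 F [-1.1 -0.6  1.9] T [0.12 0.19 1.31] j6 0.557 -> [ 0.07  0.06 -0.12] [-0.009  0.004 -2.322]
```

View pics/w9.png

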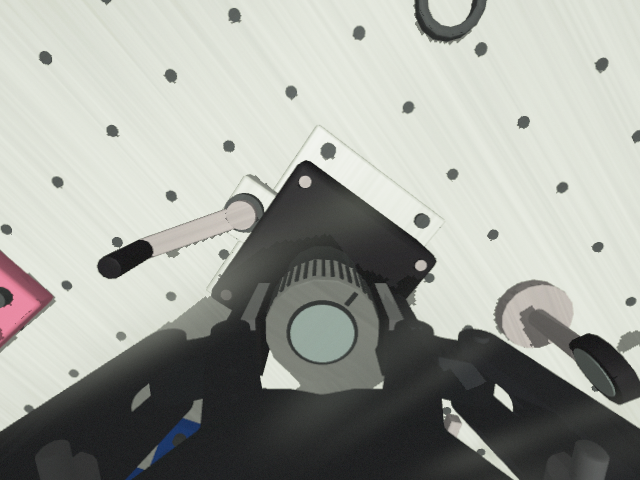

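Torque jumped from 0.1 to 1.31 N m after about 2.33 rad, which is the shoulder (the mark predicted about 2.26). Pressing slightly more to confirm.

{"method": "play_rows", "body": {"commands": [{"dx": 0, "dy": 0, "dz": 0, "rx": 0, "ry": 0, "rz": 0.03, "claw": 1}, {"dx": 0, "dy": 0, "dz": 0, "rx": 0, "ry": 0, "rz": 0.03, "claw": 1}]}}

```text
time: 11.55
tool_pos: [0.5726, 0.0096, 0.0745]
tool_rot: [0.002, 0.905, 0.426, -0.004]
contact_force: [-1.6, -1.7, 2.0]
gripper_width: 0.501
```

```bash
python3 -c "
from h import *
goto([.5735,.0098,.0757],95)
im=grab_frame('wrist');cv2.imwrite('pics/w10.png',im[240:400,240:400])
a=cv2.imread('pics/w9.png')[240:400,240:400]
cv2.imwrite('pics/c10.png',cv2.resize(np.hstack([a,im[240:400,240:400]]),None,fx=2.4,fy=2.4))"
```

```text
t 11.55 tcp [0.5726 0.0096 0.0745] yaw -39.57 w 0.501 F [-1.6 -1.7  2. ] T [0.05 0.12 1.81] j6 0.584 -> [ 0.07  0.05 -0.12] [-0.01   0.005 -2.349]
```

View pics/c10.png

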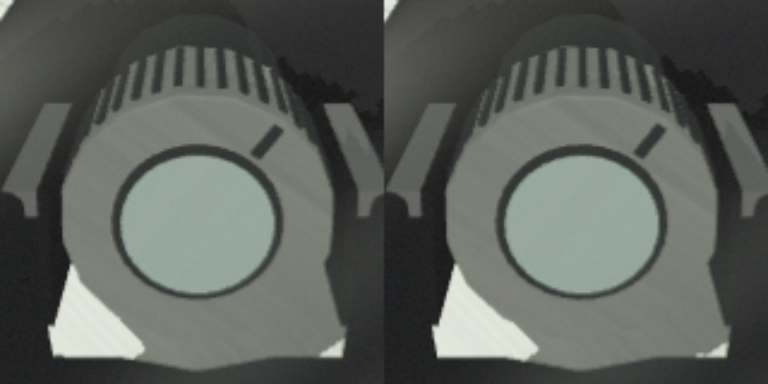

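The tool gained 1.5° while torque rose to 1.8 N m and the mark moved by about a pixel at most, so the cap is bottomed. Now I'll back off about 1.59 rad, which includes the ~1° wind-up.

{"method": "play_rows", "body": {"commands": [{"dx": 0, "dy": 0, "dz": -0.01, "rx": 0, "ry": 0, "rz": -0.14, "claw": 1}, {"dx": 0, "dy": 0, "dz": -0.03, "rx": 0, "ry": 0, "rz": -0.28, "claw": 1}, {"dx": 0, "dy": 0, "dz": -0.04, "rx": 0, "ry": 0, "rz": -0.42, "claw": 1}, {"dx": 0, "dy": 0, "dz": -0.05, "rx": 0, "ry": 0, "rz": -0.56, "claw": 1}, {"dx": 0, "dy": 0, "dz": -0.07, "rx": 0, "ry": 0, "rz": -0.7, "claw": 1}]}}

```text
time: 12.1
tool_pos: [0.5728, 0.0095, 0.0752]
tool_rot: [0.001, 0.703, 0.711, -0.004]
contact_force: [0.5, -0.3, 1.2]
gripper_width: 0.498
```

{"method": "play_rows", "body": {"commands": [{"dx": 0, "dy": 0, "dz": -0.01, "rx": 0, "ry": 0, "rz": -0.14, "claw": 1}, {"dx": 0, "dy": 0, "dz": -0.03, "rx": 0, "ry": 0, "rz": -0.28, "claw": 1}, {"dx": 0, "dy": 0, "dz": -0.04, "rx": 0, "ry": 0, "rz": -0.42, "claw": 1}, {"dx": 0, "dy": 0, "dz": -0.05, "rx": 0, "ry": 0, "rz": -0.56, "claw": 1}, {"dx": 0, "dy": 0, "dz": -0.07, "rx": 0, "ry": 0, "rz": -0.7, "claw": 1}]}}

```text
time: 12.6
tool_pos: [0.5731, 0.0095, 0.0759]
tool_rot: [-0.0, 0.416, 0.91, -0.003]
contact_force: [0.4, -0.5, 0.7]
gripper_width: 0.496
```

```bash
python3 -c "
from h import *
goto([.5735,.0098,.0757],51.5)"
```

```text
t 12.6 tcp [0.5731 0.0095 0.0759] yaw 40.88 w 0.496 F [ 0.4 -0.5  0.7] T [ 0.07 -0.01 -0.04] j6 -0.822 -> [-0.    0.04  0.02] [-0.006  0.001 -0.185]
```

{"method": "play_rows", "body": {"commands": [{"dx": 0, "dy": 0, "dz": -0.01, "rx": 0, "ry": 0, "rz": -0.1, "claw": 1}, {"dx": 0, "dy": 0, "dz": -0.02, "rx": 0, "ry": 0, "rz": -0.19, "claw": 1}, {"dx": 0, "dy": 0, "dz": -0.02, "rx": 0, "ry": 0, "rz": -0.19, "claw": 1}, {"dx": 0, "dy": 0, "dz": -0.02, "rx": 0, "ry": 0, "rz": -0.19, "claw": 1}, {"dx": 0, "dy": 0, "dz": -0.02, "rx": 0, "ry": 0, "rz": -0.19, "claw": 1}]}}

```text
time: 13.1
tool_pos: [0.5732, 0.0096, 0.076]
tool_rot: [-0.001, 0.328, 0.945, -0.003]
contact_force: [0.3, -1.1, -0.6]
gripper_width: 0.499
```

```bash
python3 -c "
from h import *
goto([.5735,.0098,.0757],51.5)
st=monitor.state()
im=grab_frame('wrist');cv2.imwrite('pics/w11.png',im)
c=onplane('wrist',(322,332),.1055,st);m=onplane('wrist',(351,298.5),.1055,st)-onplane('wrist',(322,332),.1055,st);print(c,'mark',np.degrees(np.arctan2(m[1],m[0])))
cv2.imwrite('pics/s11.png',grab_frame('scene'))"
```

```text
t 13.1 tcp [0.5732 0.0096 0.076 ] yaw 51.65 w 0.499 F [ 0.3 -1.1 -0.6] T [0.04 0.04 0.01] j6 -1.01 -> [-0.01  0.04  0.03] [-0.006  0.     0.003]
[0.57367994 0.01046359 0.1055    ] mark 103.88117578750884
```

View pics/w11.png

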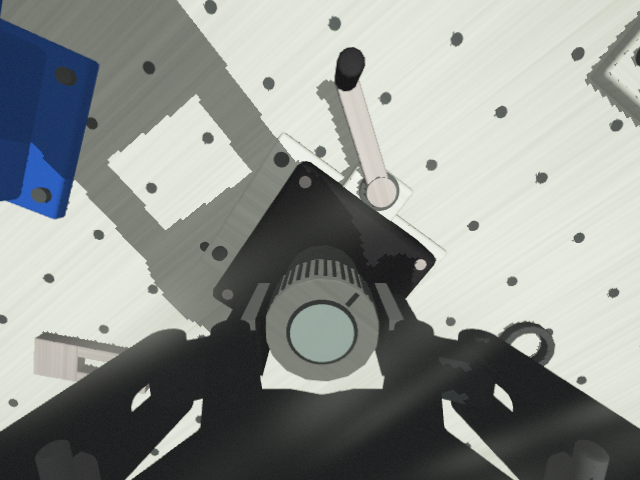

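View pics/s11.png

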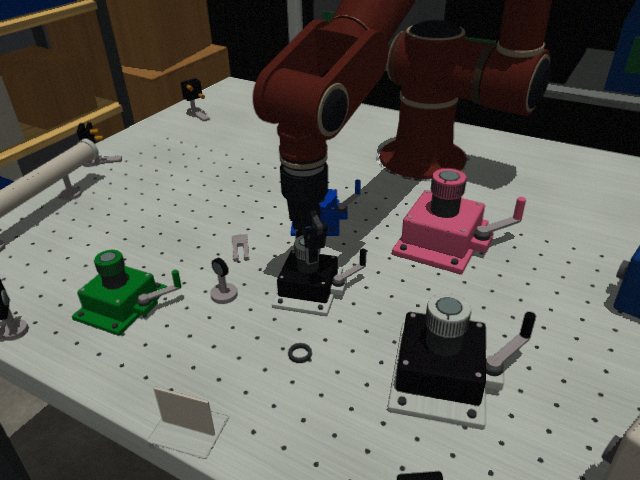

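The mark is still in the same place in the jaws and points 88.5° from the mount's x axis, which is about 1.54 rad. The lever is at rest and the loose parts haven't moved, so I'm handing in.

```bash
python3 -c "
from h import *
print(ticket.job_done())
goto([.5735,.0098,.0757],51.5)"
```

```text
the job is handed in; nothing more can be done
None
the job is handed in; nothing more can be done
```

I did the whole job on the small black mount and handed it in at about 13 s, with the gripper still holding the cap. No verdict is reported back.

- **Lever:** I pinched the pin and swung it through its arc until it stopped moving. By then it had turned about 1.05 rad and the push had risen from 7 to 13 N. I let go, and the pictures show it back at rest.
- **Cap down:** I gripped it on its axis and turned it clockwise about 2.33 rad. Torque then jumped from 0.1 to 1.3 N m, and pressing on took it to 1.8 N m, so it was bottomed out.
- **Cap back off:** I turned it back by about 1.59 rad at the wrist. The index mark gives about 1.54 rad, against a target of 1.57 ± 0.3.
- **Last checks:** The opening still reads cap width, the tool is within 1 mm of the cap's measured centre, and the lever is at rest. By eye, the post lens, fork clamp and spare ring have not moved.

**Disagreements:** The first grip on the cap was about 2 mm off axis, so I opened, centred and gripped again. The index mark predicted 2.26 rad to bottom out against the 2.33 rad I turned. That is within the accuracy of the mark reading plus wrist wind-up.

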